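# Gauge a valve-guide blank against the flip stop

## Task

Flip the hinged stop on the blue carriage fully down, slide the bronze bar along its V bed until its end seats firmly against the brass gauge screw of the stop, pressing it home without shoving the carriage along the fence, then flip the stop back up out of the way. The bar must stay where the screw gauged it, the carriage where it was set, and the other things on the bench are to be left alone.

Things in the scene. Friction and masses are not known exactly. Their poses are not given: they have to be found in the camera images.
- gauge: Fixture, fixed: grey base plate 18 mm thick (x -95 to 80 mm, y +-200), steel V bed along y at x 0 (y +-180) and aluminium fence behind it, away from the robot (x 49 to 67, top z 54). Origin on the bench under mid-bed; x to the fence, y from bar to stop. V: apex z 25, 45 degree flanks ending at x +-11, z 36, on a bed 50 mm wide with top z 26; then free down to the plate.
- carriage_mark (a point): On top of the blue stop carriage (46 mm long along the fence; plate top 66 mm, ears and hub 90 mm above the bench), straight below the hinge axis. Only a friction clamp holds the carriage on the fence: it stays put up to about 14 N along the fence, slips beyond that, and does not spring back.
- leaf (a joint): Flip stop angle, rad: 0 = fully down, leaf level over the bed, against a hard stop; grows as it flips up and back over the fence, 1.57 = upright, 1.85 = end of travel. Stiff friction hinge: the leaf stays where it is left and takes about 1 to 5 N at the knob to move.
- hinge (a point): On the flip stop's hinge axis, mid-width of the leaf, 80 mm above the bench, at x = 58 mm of the gauge. The axis runs along the gauge's y.
- knob (a point): Centre of the red ball knob, 26 mm diameter, at the leaf's free end, 118 mm from the hinge axis, on a 10 mm round stem. Leaf down: 80 mm above the bench, x = -60 mm of the gauge, in front of the bed; upright: 198 mm above the bench. The leaf is 20 mm wide along y.
- nose (a point): Centre of the leaf's nose face that looks along the gauge's -y to the bar; with the leaf down at the bar's axis (41 mm up, x = 0 of the gauge). From it a rigid brass screw with a 13 mm flat round head sticks out; the bar must touch the head. The screw's length is set anew each time and not measured: its face is 6 to 30 mm from this point, along -y.
- blank: Bronze valve-guide bar, round, 22 mm diameter, 120 mm long, about 0.4 kg, loose in the V bed, its axis along its own y (parallel to the gauge's y). Origin at its underside, mid-length; in the V its axis is 41 mm and its top 52 mm above the bench. It drags on the V with about 2 to 5 N.
- blank_stop_end (a point): Centre of the end face of the bar that looks towards the stop (+y of the gauge).
- blank_push_end (a point): Centre of the other end face of the bar (towards -y of the gauge), the one to push on.
- guide_done: Bystander: a finished brass guide 20 mm diameter, 46 mm tall, standing on the fixture's base plate in front of the bed. Origin at its foot.
- mallet: Bystander: mallet with wooden handle, 260 mm, lying on the bench. Origin under its middle.
- tin: Bystander: open tin 72 mm diameter, 50 mm tall, with short brass guides in it. Origin under its middle.
- caliper: Bystander: steel caliper 240 mm, lying flat. Origin under its middle.
- oil_can: Bystander: red can 64 mm diameter, 120 mm tall. Origin under its middle.
- screwdriver: Bystander: orange screwdriver 200 mm. Origin under its middle.
- collar: Bystander: steel collar 50 mm diameter, 16 mm tall. Origin under its middle.

How it is judged:
By the outcome, as a careful person would: the job done as asked, in the order asked, and still so for the second after the job is handed in, with the robot touching nothing.
It also fails if it takes over 72 s, if anything falls off the work surface, if the arm or the gripper's body presses on something with over 40 N, if the wrist force passes 120 N, or if a joint passes its speed limit or range.

## Robot

A 7-joint arm with a two-finger parallel gripper is mounted at the origin on the work surface. World frame = base frame: x ahead of the robot, y to its left, z up, the work surface at z = 0. Lengths are in m, angles in rad, forces in N, time in s.
With the tool pointing down it reaches from about 0.425 to 0.925 m from the base axis. Payload 6.8 kg.
Tool frame: the origin (TCP) lies on the front face of the gripper's body, between the roots of the fingers; the fingertips stand 73 mm ahead of it and the grasp point (between the pads) lies 54 mm ahead of it (env.nose_length is the distance from the TCP to the fingertips, in m); z points along the fingers, y is the line along which they close (so a half turn about z gives the same grasp; the last joint's range is limited). The gripper opens to 85 mm and grips with 20 to 120 N. Pads are 22 mm wide; open, the fingers measure 114 mm over their backs; the gripper's body (76 mm by 85 mm) begins 54 mm behind the grasp point. The pads swing forward as they close: fully open they stand 13 mm farther back than shut.
Start: joints at [1.101, 0.477, 0.022, 1.555, -0.011, 1.109, -0.083], TCP at [0.239, -0.631, 0.304] pointing down, gripper open.
Joint ranges: [-2.96, 2.96], [-0.34, 2.1], [-1.41, 1.46], [0.24, 2.44], [-1.37, 4.51], [0.17, 1.92], [-2.96, 2.96]. Speed limits (rad/s): [2.39, 2.39, 3.14, 3.14, 3.14, 3.14, 3.14].

## Interface

Orientations are given as a unit quaternion [w, x, y, z].
In Python, from cell import env, kin, camera, calibration, job gives the robot as it stands. The module is installed in compiled form; this text tells all that it offers. Calls block until the motion is done:
- env.reach(position, orientation): joint-space move of the TCP to a pose.
- env.movel(position, velocity=0.15, rot=None, stop_force=None): straight line of the TCP; rot=None keeps the orientation; velocity is the mean speed in m/s. With stop_force (N) it stops when the force on the tool has changed by that much, and returns True; else False.
- env.goto_joints(angles): joint-space move.
- env.grip(opening, f_grip=None): finger opening in m; f_grip is the grip in N (None keeps the last); returns when the fingers have stopped.
- env.dwell(seconds).
- kin.inverse_kinematics(position, orientation): joint angles nearest the present ones, or None.
- env.get_state(): the state.
- camera(name): name is "side" or "top" or "wrist"; returns (picture, depth): 400x640x3 uint8, blue, green, red; 400x640 float32, m along the optical axis (not along the pixel's ray), 0 where there is no reading.
- calibration(name): a dict with "fx", "fy", "cx", "cy" (pixels), "k1" (the pictures are not rectified: a ray, as slopes to the right and down, at radius r is drawn at 1 + k1 r^2 times it, then the intrinsics apply), "rvec" (rotation vector, rad) and "tvec" (3), from world to camera coordinates, as OpenCV has them. Camera axes: x right, y down, z forward; pixel columns grow to the right and rows downward; lengths in m; the calibration is good to about 2 mm. A picture is of the moment at which its call begins: read the wrist's pose just before it. calibration takes no time and is no camera call; for the wrist camera it gives the pose at the moment of the call.
A pose or a line that the arm cannot do raises env.PlanningError and nothing moves.
- job.job_done(): hands the job in; it is judged then, once.
The state is a dict: "time": time; "qpos": joint angles; "joint_velocities": joint speeds; "joint_torque": joint torques, N m; "tcp_pos": TCP position; "orientation": TCP orientation; "force": force on the tool from outside, world axes, zero at the start; "torque": the same for the moment, N m; "opening": finger opening in m; "gripper_force": force on a finger pad.
Only numpy, scipy, OpenCV 4.12 (cv2) and the standard library are available. Lean on these libraries where they do the work, as an engineer would, in place of code of your own. Each camera call takes 0.05 s, during which the arm holds its last target. There are 200 camera calls.

## Working session

There is one attempt and no reset: what is moved stays moved. The work goes in short steps, each a Python script; the robot and the scene stay as the last script left them, time stands still between calls to the robot, and variables do not carry over. Pictures are saved under pics/ and viewed, at most 10 in all, crops included, and the job is handed in when it is done.

```bash
mkdir -p pics; ls; cat > h.py <<'E'
import numpy as np, cv2
from cell import env, kin, camera, calibration, job
def cam(n):
    c=calibration(n); p,d=camera(n); return p,d,c
def pts(d,c,uv=None):
    """world points for pixels (N,2), using depth"""
    if uv is None:
        v,u=np.mgrid[0:d.shape[0],0:d.shape[1]]; uv=np.stack([u.ravel(),v.ravel()],1)
    uv=np.asarray(uv,float); r=slopes(uv,c)
    z=d[uv[:,1].astype(int),uv[:,0].astype(int)]
    P=np.c_[r*z[:,None],z]; R=cv2.Rodrigues(np.array(c['rvec'],float))[0]
    return (P-np.array(c['tvec']).ravel())@R
def slopes(uv,c):
    K=np.array([[c['fx'],0,c['cx']],[0,c['fy'],c['cy']],[0,0,1.]])
    return cv2.undistortPoints(np.asarray(uv,float).reshape(-1,1,2),K,np.array([c['k1'],0,0,0.])).reshape(-1,2)
def ray(uv,c,h):
    r=slopes(uv,c); R=cv2.Rodrigues(np.array(c['rvec'],float))[0]; t=np.array(c['tvec']).ravel()
    o=-R.T@t; D=np.c_[r,np.ones(len(r))]@R
    return o+D*((h-o[2])/D[:,2])[:,None]
E
python3 - <<'E'
from h import *
for n in ('top','side'):
    p,d,c=cam(n); cv2.imwrite(f'pics/{n}0.png',p); np.savez(f'{n}0.npz',p=p,d=d,**{k:np.array(v) for k,v in c.items()})
    print(n,c, (d==0).mean())
s=env.get_state(); print(s['time'],s['tcp_pos'],s['orientation'],s['opening'])
E
```

```text
pics
top {'fx': 488.45477847350594, 'fy': 488.45477847350594, 'cx': 320.5411188969678, 'cy': 197.4429159064956, 'k1': 0.031258845777434166, 'rvec': array([ 2.12333811, -2.15181366,  0.1707086 ]), 'tvec': array([-0.01090363,  0.54020826,  1.71941043])} 0.00395703125
side {'fx': 379.0024238363708, 'fy': 379.0024238363708, 'cx': 319.33551151322877, 'cy': 208.40249691377346, 'k1': -0.08460833322629514, 'rvec': array([ 2.20149961, -0.08101742,  0.04097906]), 'tvec': array([-0.53203244,  0.09042422,  1.04625165])} 0.00378515625
0.1 [ 0.2387853  -0.63091446  0.30304751] [-7.96831134e-04  9.83682486e-01  1.79911347e-01 -1.99453561e-04] 0.08529637679790433
```

View pics/top0.png

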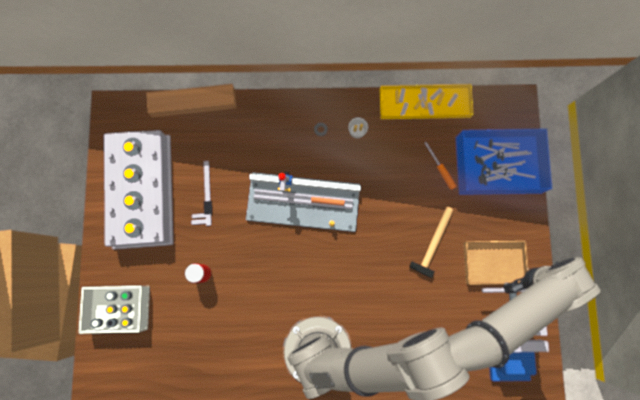

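View pics/side0.png

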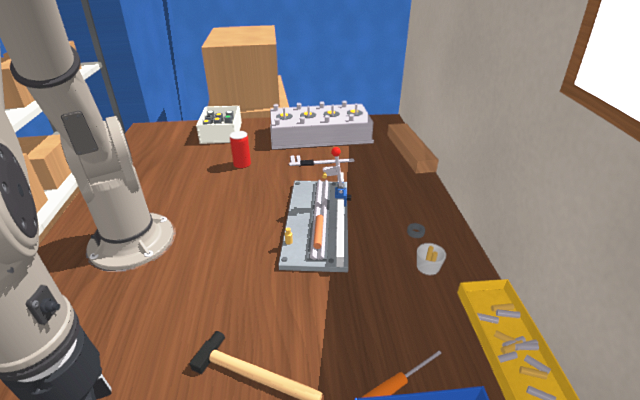

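The top view shows the fixture at around (303,203), with the bronze bar at (331,201), the red knob upright at (282,176) and the small brass guide at (332,223). The side view confirms the leaf is up, with the knob at (336,152). Next I'll locate these coarsely.

```bash
python3 - <<'E'
from h import *
for n in ('top','side'):
    z=np.load(n+'0.npz'); p,d=z['p'],z['d']; c={k:z[k] for k in z.files}
    W=pts(d,c).reshape(400,640,3); hsv=cv2.cvtColor(p,cv2.COLOR_BGR2HSV)
    roi=np.zeros((400,640),bool)
    if n=='top': roi[165:240,240:370]=1
    else: roi[140:275,275:355]=1
    if n=='top':
        m=roi&(abs(W[...,2]-.018)<.006)&(hsv[...,1]<70); mm=cv2.morphologyEx(m.astype(np.uint8),cv2.MORPH_OPEN,np.ones((3,3)))
        v,u=np.nonzero(mm); P=W[v,u]; print('plate',cv2.minAreaRect((P[:,:2]*1000).astype(np.float32)),P[:,2].mean())
        m=roi&(abs(W[...,2]-.054)<.006)&(hsv[...,1]<60);v,u=np.nonzero(m);P=W[v,u]; print('fence',cv2.minAreaRect((P[:,:2]*1000).astype(np.float32)),len(P))
    for nm,m in (('red',(np.minimum(hsv[...,0],180-hsv[...,0])<5)&(hsv[...,1]>180)&(hsv[...,2]>80)),('blue',(abs(hsv[...,0].astype(int)-110)<15)&(hsv[...,1]>120)),('orange',(abs(hsv[...,0].astype(int)-10)<5)&(hsv[...,1]>110)&(hsv[...,2]>140)&(W[...,2]>.03)),('yellow',(abs(hsv[...,0].astype(int)-23)<5)&(hsv[...,1]>110))):
        v,u=np.nonzero(m&roi)
        if len(v): P=W[v,u]; print(n,nm,len(v),u.mean(),v.mean(),np.median(P,0).round(4),P.min(0).round(3),P.max(0).round(3))
E
```

```text
plate ((514.6299438476562, 46.8162841796875), (394.4468078613281, 145.39625549316406), 82.83778381347656) 0.017379808943529865
fence ((605.727294921875, 37.76725769042969), (396.898681640625, 40.86529541015625), 82.87294006347656) 418
top red 35 281.42857142857144 175.71428571428572 [0.5885 0.1111 0.2052] [ 0.576  0.101 -0.   ] [0.641 0.139 0.215]
top blue 29 288.86206896551727 180.0 [0.595  0.0932 0.0673] [0.586 0.086 0.05 ] [0.627 0.105 0.086]
top orange 157 326.19745222929936 200.87898089171975 [ 0.5261 -0.0411  0.0488] [ 0.259 -0.099  0.036] [0.542 0.016 1.784]
top yellow 35 309.77142857142854 206.8 [ 0.4524 -0.0176  0.0641] [ 0.259 -0.061  0.011] [0.582 0.128 1.784]
side red 65 335.7230769230769 151.01538461538462 [0.5865 0.1004 0.203 ] [0.576 0.094 0.003] [0.648 0.505 0.211]
side blue 117 341.02564102564105 194.18803418803418 [0.6057 0.0855 0.0659] [ 0.473 -0.828  0.033] [0.622 0.131 0.691]
side orange 225 317.4488888888889 230.45333333333335 [ 0.5249 -0.0587  0.0499] [ 0.473 -0.828  0.032] [0.542 0.014 0.691]
side yellow 102 293.6862745098039 226.57843137254903 [ 0.4472 -0.0637  0.0477] [ 0.437 -0.069  0.02 ] [0.559 0.105 0.138]
```

```bash
cat >> h.py <<'E'
from scipy.spatial.transform import Rotation as Rot
def gq(yaw,tilt=0.,half=0):
    """tool down, tool y along gauge y; tilt>0 leans z towards gauge +x"""
    z=np.array([np.sin(tilt),0,-np.cos(tilt)]); y=np.array([0,1.,0])*(-1 if half else 1); x=np.cross(y,z)
    r=Rot.from_euler('z',yaw)*Rot.from_matrix(np.c_[x,y,z]); q=r.as_quat(); return np.r_[q[3],q[:3]]
E
python3 - <<'E'
from h import *
yaw=np.radians(-7.16)
for half in (0,1):
    print(half,[None if q is None else np.round(q,2) for q in (kin.inverse_kinematics(p,gq(yaw,t,half)) for p,t in (((.45,.03,.42),0),((.43,.12,.11),.785),((.43,.12,.11),.6),((.53,.12,.24),.785)))])
q0=env.get_state()['qpos']
half=min((0,1),key=lambda h:abs(kin.inverse_kinematics((.45,.03,.42),gq(yaw,0,h))[6]-0)); print('half',half)
env.reach((.45,.03,.42),gq(yaw,0,half)); env.grip(0.0)
p,d,c=cam('wrist'); cv2.imwrite('pics/w0.png',p); np.savez('w0.npz',p=p,d=d,**{k:np.array(v) for k,v in c.items()})
R=cv2.Rodrigues(c['rvec'])[0]; print('cam at',-R.T@c['tvec'].ravel(),'axis',R[2]); s=env.get_state();print(s['time'],s['tcp_pos'],s['force'],s['opening'])
E
```

```text
0 [array([ 0.67,  0.06, -0.9 ,  1.86,  0.05,  1.24,  1.21]), None, None, array([ 0.16,  0.31, -0.79,  2.31,  1.72,  0.67, -0.59])]
1 [array([ 0.41,  0.04, -0.62,  1.87,  0.02,  1.24, -1.92]), None, None, array([-1.1 ,  0.25,  0.63,  2.38,  1.87,  0.31,  2.27])]
half 0
cam at [0.36845838 0.03852308 0.49039457] axis [ 0.31759808 -0.04034266 -0.94736684]
3.4167 [0.44999473 0.03002002 0.42000539] [ 0.13176534 -0.13557994  0.01055544] 5.376122089316992e-05
```

View pics/w0.png

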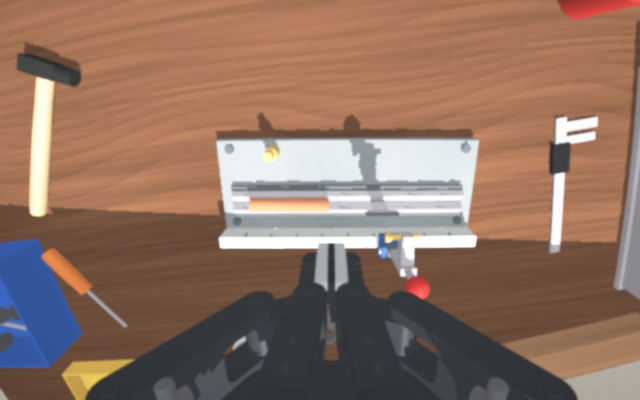

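The wrist view shows the plate corners near (217,140) and (478,140), and the fence top at rows 230–247. The bar spans columns 249–328 at row 204, and the knob is at (417,288). The carriage is at about (398,250) and the guide at (271,154).

```bash
python3 - <<'E'
from h import *
z=np.load('w0.npz'); p,d=z['p'],z['d']; c={k:z[k] for k in z.files}
W=pts(d,c).reshape(400,640,3); hsv=cv2.cvtColor(p,cv2.COLOR_BGR2HSV)
box=np.zeros((400,640),bool); box[130:255,205:490]=1
# fence top
m=box&(abs(W[...,2]-.054)<.006)&(hsv[...,1]<60)&(hsv[...,2]>150); m[:226]=0
mm=cv2.morphologyEx(m.astype(np.uint8),cv2.MORPH_OPEN,np.ones((3,3))); v,u=np.nonzero(mm)
Q=ray(np.c_[u,v],c,.054)[:,:2]; print('fence',len(v),cv2.minAreaRect((Q*1000).astype(np.float32)),np.median(W[v,u,2]))
m=box&(abs(W[...,2]-.018)<.006)&(hsv[...,1]<70); mm=cv2.morphologyEx(m.astype(np.uint8),cv2.MORPH_OPEN,np.ones((3,3))); v,u=np.nonzero(mm)
Q=ray(np.c_[u,v],c,.018)[:,:2]; print('plate',cv2.minAreaRect((Q*1000).astype(np.float32)),np.median(W[v,u,2]))
H=hsv[...,0].astype(int)
m=box&(H>4)&(H<16)&(hsv[...,1]>110)&(W[...,2]>.03)&(W[...,2]<.06); m[:190]=0
n,l,st,ce=cv2.connectedComponentsWithStats(m.astype(np.uint8)); i=1+st[1:,4].argmax(); v,u=np.nonzero(l==i)
print('bar',st[i]); Q=ray(np.c_[u,v],c,.047)[:,:2]; print(cv2.minAreaRect((Q*1000).astype(np.float32)),np.median(W[v,u],0))
P=W[v,u]; print(P.min(0),P.max(0))
m=((H<6)|(H>174))&(hsv[...,1]>170)&(hsv[...,2]>80); m[:260]=0;m[:,:390]=0;m[:,450:]=0
v,u=np.nonzero(m); print('knob px',len(v),(u.min()+u.max())/2,(v.min()+v.max())/2,np.ptp(u),np.ptp(v),np.median(W[v,u],0)); print([ray(np.array([[ (u.min()+u.max())/2,(v.min()+v.max())/2]]),c,h) for h in (.19,.2)])
for nm,m in (('blue',(abs(H-110)<15)&(hsv[...,1]>120)),('guide',(abs(H-23)<6)&(hsv[...,1]>110))):
    m=m&box; v,u=np.nonzero(m); P=W[v,u]; print(nm,len(v),u.min(),u.max(),v.min(),v.max(),np.median(P,0),P.min(0),P.max(0))
cv2.imwrite('pics/wc.png',cv2.resize(p[180:310,350:460],None,fx=5,fy=4.6,interpolation=cv2.INTER_CUBIC))
E
```

```text
fence 2412 ((593.0462036132812, 35.8050537109375), (399.4853820800781, 20.959579467773438), 83.06411743164062) 0.05405897920580195
plate ((515.0772705078125, 45.659332275390625), (399.68994140625, 148.92579650878906), 83.14615631103516) 0.018225350836558116
bar [251 199  77   6 399]
((520.1581420898438, -44.318782806396484), (114.58026885986328, 7.98004674911499), 82.9048080444336) [ 0.51965598 -0.04079473  0.04816188]
[ 0.50969351 -0.10077555  0.04275583] [0.52983175 0.01274784 0.05248787]
knob px 266 417.0 286.5 22 19 [0.57790728 0.10499641 0.20320224]
[array([[0.59015478, 0.10885699, 0.19      ]]), array([[0.58277461, 0.10651561, 0.2       ]])]
blue 81 380 396 234 254 [0.59230297 0.08658754 0.07728409] [0.58362076 0.08300697 0.06112339] [0.60451592 0.10854173 0.08762825]
guide 125 266 417 146 238 [ 0.44342623 -0.04981635  0.06282561] [ 0.43607154 -0.06302585  0.03106933] [0.55486978 0.12398303 0.13806894]
```

View pics/wc.png

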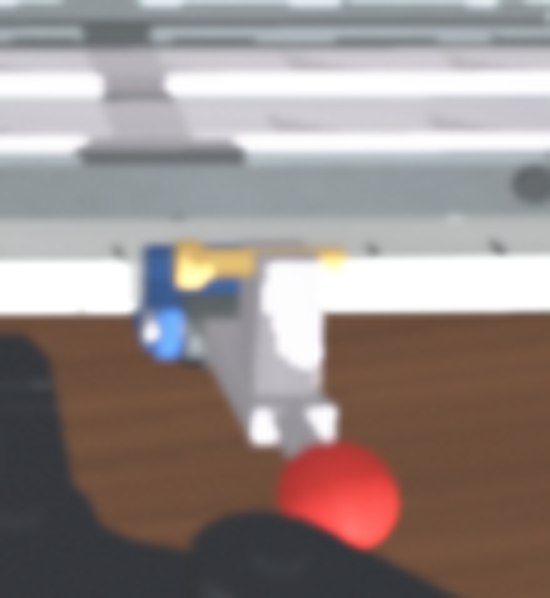

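The crop shows the upright leaf with the brass screw head, at about (195,265) in the crop, pointing towards −y, and the knob at (340,495). All measured sizes agree with the given ones: 399.5 × 21 mm fence, and fence and plate heights 54.06 and 18.2 mm. Next I'll search IK for a tilted pose that can lift the leaf from below.

```bash
cat >> h.py <<'E'
YAW=np.radians(-6.9); O=np.array([.5355,.043,0.]); RG=Rot.from_euler('z',YAW)
g2w=lambda p: O+RG.apply(p)
w2g=lambda p: RG.inv().apply(np.asarray(p)-O)
KY=.0695
def knob(a): return np.array([.058-.118*np.cos(a),KY,.08+.118*np.sin(a)])
def lean(phi,t,rot90=0,half=0):
    l=np.array([np.cos(phi),np.sin(phi),0]); up=np.array([0,0,1.])
    z=np.sin(t)*l-np.cos(t)*up; y=np.cross(up,l)*(-1 if half else 1); x=np.cross(y,z)
    if rot90: x,y=y,-x
    q=(RG*Rot.from_matrix(np.c_[x,y,z])).as_quat(); n=np.cos(t)*l+np.sin(t)*up
    return np.r_[q[3],q[:3]],z,n
def lifttcp(a,phi,t,rot90,half,gap=0.,deep=.014):
    """TCP (world) with finger's upper face on ball's underside at deep from the tip"""
    q,z,n=lean(phi,t,rot90,half); hw=.0145 if rot90 else .011
    return g2w(knob(a)-n*(.013+hw+gap)+z*(deep-.073)),q
E
python3 - <<'E'
from h import *
for t in (1.2,1.05,.9,.785,.6,.45):
  for ph in range(-120,121,15):
    for r in (0,1):
      for h in (0,1):
        L=[]
        for a in (0,.3,.6,.9,1.2,1.5):
            p,q=lifttcp(a,np.radians(ph),t,r,h); s=kin.inverse_kinematics(p,q); L.append('.' if s is None else 'X')
        if L[0]=='X': print(t,ph,r,h,''.join(L))
E
```

```text
1.2 -120 0 0 XXXXX.
1.2 -120 0 1 XXXXX.
1.2 -120 1 0 XXXXX.
1.2 -120 1 1 XXXXX.
1.2 -105 0 0 XXXXXX
1.2 -105 0 1 XXXXXX
1.2 -105 1 0 XXXXXX
1.2 -105 1 1 XXXXXX
1.2 -90 0 0 XXXXXX
1.2 -90 0 1 XXXXXX
1.2 -90 1 0 XXXXXX
1.2 -90 1 1 XXXXXX
1.2 -75 0 0 XXXXXX
1.2 -75 0 1 XXXXXX
1.2 -75 1 0 XXXXXX
1.2 -75 1 1 XXXXXX
1.2 -60 0 0 XXXXXX
1.2 -60 0 1 XXXXXX
1.2 -60 1 0 XXXXXX
1.2 -60 1 1 XXXXXX
1.2 -45 0 0 XXXXXX
1.2 -45 0 1 XXXXXX
1.2 -45 1 0 XXXXXX
1.2 -45 1 1 XXXXXX
1.2 -30 0 0 XXXXXX
1.2 -30 0 1 XXXXXX
1.2 -30 1 0 XXXXXX
1.2 -30 1 1 XXXXXX
1.2 75 0 0 XXXXXX
1.2 75 0 1 XXXXXX
1.2 75 1 0 XXXXXX
1.2 75 1 1 XXXXXX
1.2 90 0 0 XXXXXX
1.2 90 0 1 XXXXXX
1.2 90 1 0 XXXXXX
1.2 90 1 1 XXXXXX
1.2 105 0 0 XXXXXX
1.2 105 0 1 XXXXXX
1.2 105 1 0 XXXXXX
1.2 105 1 1 XXXXXX
1.2 120 0 0 XXXXXX
1.2 120 0 1 XXXXXX
1.2 120 1 0 XXXXXX
1.2 120 1 1 XXXXXX
1.05 -120 0 0 XXXXXX
1.05 -120 0 1 XXXXXX
1.05 -120 1 0 XXXXXX
1.05 -120 1 1 XXXXXX
1.05 -105 0 0 XXXXXX
1.05 -105 0 1 XXXXXX
1.05 -105 1 0 XXXXXX
1.05 -105 1 1 XXXXXX
1.05 -90 0 0 XXXXXX
1.05 -90 0 1 XXXXXX
1.05 -90 1 0 XXXXXX
1.05 -90 1 1 XXXXXX
1.05 -75 0 0 XXX
[... 3923 characters left out ...]
XXXXXX
0.45 -30 1 0 XXXXXX
0.45 -30 1 1 XXXXXX
0.45 -15 0 0 XXXXXX
0.45 -15 0 1 XXXXXX
0.45 -15 1 0 XXXXXX
0.45 -15 1 1 XXXXXX
0.45 0 0 0 XXXXXX
0.45 0 0 1 XXXXXX
0.45 0 1 0 XXXXXX
0.45 0 1 1 XXXXXX
0.45 30 0 0 XXXXXX
0.45 30 1 1 XXXXXX
0.45 45 0 0 XXXXXX
0.45 45 0 1 XXXXXX
0.45 45 1 0 XXXXXX
0.45 45 1 1 XXXXXX
0.45 60 0 0 XXXXXX
0.45 60 0 1 XXXXXX
0.45 60 1 0 XXXXXX
0.45 60 1 1 XXXXXX
0.45 75 0 0 XXXXXX
0.45 75 0 1 XXXXXX
0.45 75 1 0 XXXXXX
0.45 75 1 1 XXXXXX
0.45 90 0 0 XXXXXX
0.45 90 0 1 XXXXXX
0.45 90 1 0 XXXXXX
0.45 90 1 1 XXXXXX
0.45 105 0 0 XXXXXX
0.45 105 0 1 XXXXXX
0.45 105 1 0 XXXXXX
0.45 105 1 1 XXXXXX
0.45 120 0 0 XXXXXX
0.45 120 0 1 XXXXXX
0.45 120 1 0 XXXXXX
0.45 120 1 1 XXXXXX
```

```bash
cat > down.py <<'E'
from h import *
q=gq(YAW); T=lambda a,dx,dz: g2w(knob(a)+np.array([dx,0,dz+.073]))
f=lambda: env.get_state()['force'].round(1)
env.reach(T(1.45,.045,.05),q); env.movel(T(1.45,.045,-.008),.15)
for a in (1.45,1.25,1.05,.9): env.movel(T(a,.024,-.008+.008*(1.45-a)/.5),.12); print(a,f())
env.movel(T(.9,.035,.03),.2); env.movel(T(.9,0,.025),.15)
for a in (.8,.6,.4,.2,.06): r=env.movel(T(a,0,.013),.12,stop_force=25); print(a,r,f())
r=env.movel(T(-.1,0,.013),.03,stop_force=12); s=env.get_state(); print(r,f(),w2g(s['tcp_pos'])-[0,0,.073])
env.movel(T(0,0,.05),.2); env.reach(g2w([-.06,-.03,.42]),q)
p,d,c=cam('wrist'); cv2.imwrite('pics/w1.png',p); np.savez('w1.npz',p=p,d=d,**{k:np.array(v) for k,v in c.items()}); print(env.get_state()['time'])
E
python3 down.py
```

```text
1.45 [ 0.4 -0.9 -0.4]
1.25 [ 0.1 -0.7  0.3]
1.05 [ 0.9 -0.1  0.1]
0.9 [ 0.6 -0.4  0.1]
0.8 True [ 0.2 -1.3  0.6]
0.6 False [ 0.5 -0.2 -0.2]
0.4 False [ 1.1 -0.  -0.3]
0.2 False [-0.6 -0.  -0.1]
0.06 False [ 0.5 -0.5  0.5]
True [-3.7 -1.5 16.8] [-0.0594385   0.07008065  0.0915257 ]
10.1583
```

View pics/w1.png

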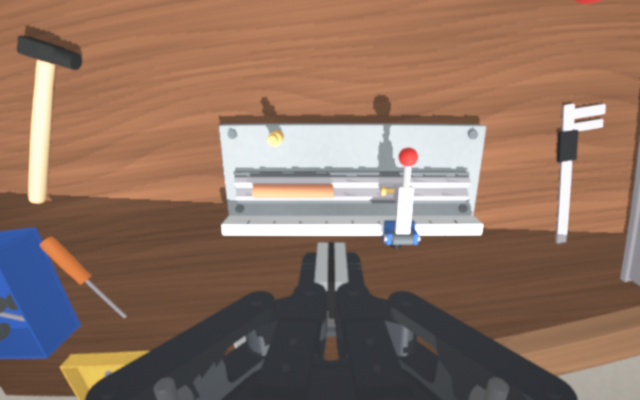

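The leaf is down, with the knob at (408,157) and the screw head at (382,191). The bar spans columns 252–333, and the carriage is at (402,235). I'll measure the gap and then push.

```bash
cat > meas.py <<'E'
import sys; from h import *
z=np.load(sys.argv[1]); p,d=z['p'],z['d']; c={k:z[k] for k in z.files}
W=w2g(pts(d,c)).reshape(400,640,3); hsv=cv2.cvtColor(p,cv2.COLOR_BGR2HSV); H=hsv[...,0].astype(int); S=hsv[...,1]
inb=(W[...,0]>-.12)&(W[...,0]<.1)&(abs(W[...,1])<.2)
def show(nm,m,h):
    n,l,st,ce=cv2.connectedComponentsWithStats((m&inb).astype(np.uint8))
    for i in range(1,n):
        if st[i,4]<8: continue
        v,u=np.nonzero(l==i); P=W[v,u]; Q=w2g(ray(np.c_[u,v],c,h))*1000
        print(nm,st[i],'y %.1f..%.1f x %.1f..%.1f'%(Q[:,1].min(),Q[:,1].max(),Q[:,0].min(),Q[:,0].max()),'z',P[:,2].max().round(4))
show('knob',((H<6)|(H>174))&(S>170),.08)
show('bar',(H>3)&(H<16)&(S>90)&(W[...,2]>.028)&(W[...,2]<.058)&(abs(W[...,0])<.015),.045)
show('brass',(abs(H-23)<6)&(S>90)&(abs(W[...,0])<.03),.045)
show('blue',(abs(H-110)<15)&(S>110),.066)
E
python3 meas.py w0.npz; echo; python3 meas.py w1.npz
```

```text
knob [406 277  23  17 263] y 89.9..125.6 x 106.7..135.8 z 0.2092
bar [250 198  78   9 552] y -148.2..-31.2 x -9.7..3.4 z 0.0532
brass [276 206   8   1   8] y -108.7..-98.1 x 3.2..3.2 z 0.0532
brass [312 207  10   1  10] y -54.1..-40.4 x 5.0..5.0 z 0.0526
brass [385 233  15   8  87] y 59.1..81.8 x 48.9..61.1 z 0.1384
brass [414 234   4   3  11] y 104.9..109.9 x 51.0..54.5 z 0.1363
blue [380 234   7  24 104] y 47.7..58.0 x 40.4..79.5 z 0.0876
blue [392 241   5   3   8] y 66.5..72.6 x 52.2..55.6 z 0.0677

knob [400 149  16  13  95] y 59.1..78.9 x -68.2..-52.1 z 0.0925
bar [253 185  80   9 537] y -148.4..-30.7 x -8.1..4.3 z 0.0536
brass [381 187  13   6  52] y 42.1..60.2 x -5.1..2.7 z 0.0466
brass [260 192  17   1  17] y -138.0..-114.1 x 2.8..2.9 z 0.053
brass [298 193  18   1  18] y -81.3..-56.0 x 4.4..4.4 z 0.0523
blue [385 221  10  24 161] y 47.0..60.4 x 40.5..78.1 z 0.0878
blue [412 222   6  23  74] y 87.0..97.5 x 42.2..78.3 z 0.0884
```

```bash
python3 - <<'E'
from h import *
q=gq(YAW); T=lambda y,z=.040: g2w([0,y,z+.073])
f=lambda: RG.inv().apply(env.get_state()['force']).round(2)
env.reach(T(-.19,.12),q); env.movel(T(-.19,.044),.2); print(f())
env.movel(T(-.19),.02,stop_force=6); print(f(), w2g(env.get_state()['tcp_pos']))
r=env.movel(T(-.168),.08,stop_force=6);print(r,f())
r=env.movel(T(-.112),.04,stop_force=9); print(r,f(),w2g(env.get_state()['tcp_pos']))
r=env.movel(T(-.107),.006,stop_force=8); print(r,f(),w2g(env.get_state()['tcp_pos']),env.get_state()['time'])
E
```

```text
[1.3  0.32 0.66]
[-0.11 -0.4   0.26] [ 0.00027336 -0.19011542  0.11355199]
False [-0.22  0.25  0.45]
False [ 0.9  -0.41 -0.18] [-2.73379691e-05 -1.12015643e-01  1.12996572e-01]
False [-1.01 -1.71 -0.47] [ 2.41726865e-05 -1.06874639e-01  1.13029813e-01] 15.1
```

```bash
python3 - <<'E'
from h import *
T=lambda y,z=.040: g2w([0,y,z+.073])
def f(n=10):
    L=[]
    for _ in range(n): env.dwell(.01); L.append(RG.inv().apply(env.get_state()['force']))
    return np.mean(L,0).round(2)
print(f()); env.movel(T(-.110),.05); print(f())
r=env.movel(T(-.080),.008,stop_force=11); s=env.get_state(); print(r,RG.inv().apply(s['force']),w2g(s['tcp_pos'])); print(f(20),env.get_state()['time'])
E
```

```text
[ 0.2  -1.71 -0.83]
[-0.14  0.26 -0.07]
True [-0.04924217 -1.34271707  2.26567758] [-1.04216300e-04 -8.80652134e-02  1.12488310e-01]
[ 0.86 -1.44  0.96] 18.4417
```

```bash
python3 - <<'E'
from h import *
T=lambda y,z=.040: g2w([0,y,z+.073])
def f(n=10):
    L=[]
    for _ in range(n): env.dwell(.01); L.append(RG.inv().apply(env.get_state()['force']))
    return np.mean(L,0).round(2)
for k in range(2):
    env.movel(T(-.0905),.05); b=f(); y0=env.get_state()['tcp_pos']
    r=env.movel(T(-.083),.004,stop_force=9.5); s=env.get_state(); print(b,r,RG.inv().apply(s['force']).round(1),w2g(s['tcp_pos']).round(5),f(6),s['time'])
    p,d,c=cam('wrist')
cv2.imwrite('pics/w2.png',p)
E
```

```text
[-0.1   0.17  0.04] True [ 0.1 -0.3  1.8] [-9.000e-05 -8.775e-02  1.125e-01] [ 0.89 -1.62  1.42] 20.1917
[0.15 0.07 0.09] True [ 0.6 -1.1  1.1] [-1.0000e-04 -8.7410e-02  1.1254e-01] [ 0.45 -1.43  1.52] 22.0833
```

View pics/w2.png

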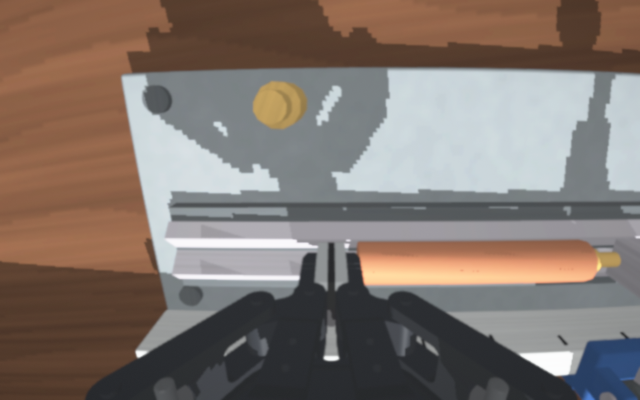

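The close view shows the guide bar's right end at about (598,262), touching the brass screw. The tool crept about 0.3 mm on each press, so I'll check from the w1 viewpoint whether the carriage moved.

```bash
cat > chk.py <<'E'
import sys; from h import *
q=gq(YAW); s=w2g(env.get_state()['tcp_pos'])
env.movel(g2w(s+[0,-.012,0]),.1); env.movel(g2w(s+[0,-.012,.12]),.25)
env.reach(g2w([-.06,-.03,.42]),q); env.dwell(.2)
p,d,c=cam('wrist'); np.savez(sys.argv[1],p=p,d=d,**{k:np.array(v) for k,v in c.items()}); print(env.get_state()['time'])
z=np.load('w1.npz'); a=cv2.cvtColor(z['p'],cv2.COLOR_BGR2GRAY).astype(np.float32); b=cv2.cvtColor(p,cv2.COLOR_BGR2GRAY).astype(np.float32)
def sh(a,b,r): 
    x0,x1,y0,y1=r; A=a[y0:y1,x0:x1].copy();B=b[y0:y1,x0:x1].copy(); return cv2.phaseCorrelate(A,B,cv2.createHanningWindow((x1-x0,y1-y0),cv2.CV_32F))
print('knob/leaf',sh(a,b,(395,422,144,176)),'carriage',sh(a,b,(374,430,214,250)),'ref',sh(a,b,(440,495,118,240)),sh(a,b,(215,246,115,180)), sh(a,b,(555,585,180,250)))
print(abs(z['tvec']-c['tvec']).max(),abs(z['rvec']-c['rvec']).max())
m=np.hstack([cv2.resize(x[140:255,340:440],None,fx=4,fy=4,interpolation=cv2.INTER_CUBIC) for x in (z['p'],p)]); cv2.imwrite('pics/cmp_%s.png'%sys.argv[1][:-4],m)
E
python3 chk.py w3.npz; python3 meas.py w3.npz
```

```text
24.1833
knob/leaf ((0.546876622306252, -0.05903665720409279), 0.99502835560728) carriage ((0.44491032184567914, 0.11722085596998966), 0.9700242139674999) ref ((0.2290499493999718, 0.20497969654844894), 0.9061843574523926) ((0.18330236239076392, 0.02045546305205903), 0.9486203864216805) ((0.2648700308223937, -0.6519248171517873), 0.9455736575303254)
0.0002410115221903042 0.0020246299626789366
knob [401 149  15  13  97] y 59.9..78.5 x -67.9..-51.8 z 0.0926
bar [301 185  82   8 513] y -77.0..43.0 x -7.9..3.0 z 0.0532
brass [381 187  13   6  54] y 41.8..59.7 x -4.8..3.0 z 0.0506
brass [303 191  14   1  14] y -74.2..-54.9 x 1.4..1.4 z 0.0524
brass [332 192  17   1  17] y -31.1..-7.4 x 2.9..3.0 z 0.053
blue [385 221  10  24 167] y 46.8..60.4 x 40.8..78.4 z 0.0876
blue [412 221   6  23  61] y 87.2..96.9 x 40.9..77.0 z 0.0878
```

View pics/cmp_w3.png

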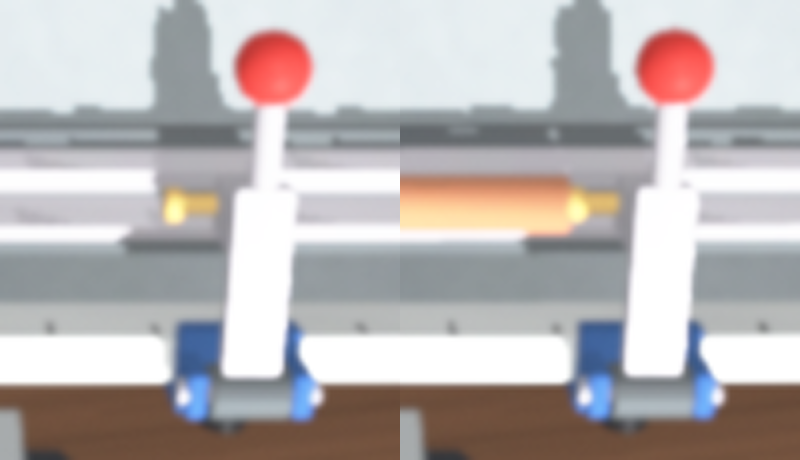

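The side-by-side crop shows the bar's end on the screw head at (572,205), with the leaf and carriage looking unchanged. I'll check the shift at sub-pixel level with optical flow.

```bash
cat > flow.py <<'E'
import sys; from h import *
A=np.load(sys.argv[1])['p'];B=np.load(sys.argv[2])['p']
a=cv2.cvtColor(A,cv2.COLOR_BGR2GRAY);b=cv2.cvtColor(B,cv2.COLOR_BGR2GRAY)
m=np.zeros_like(a); m[118:245,212:490]=255; m[150:205,240:375]=0; m[236:,300:370]=0
k=cv2.goodFeaturesToTrack(a,150,.02,4,mask=m,blockSize=3)
w=dict(winSize=(9,9),maxLevel=1,criteria=(3,50,.001))
k2,st,_=cv2.calcOpticalFlowPyrLK(a,b,k,None,**w); k0,_,_=cv2.calcOpticalFlowPyrLK(b,a,k2,None,**w)
ok=(st.ravel()==1)&(np.linalg.norm(k-k0,axis=2).ravel()<.1); P=k.reshape(-1,2)[ok];Q=k2.reshape(-1,2)[ok]
car=(P[:,0]>380)&(P[:,0]<425)&(P[:,1]>140)
M,inl=cv2.estimateAffine2D(P[~car],Q[~car],ransacReprojThreshold=.3); print(M,inl.sum(),(~car).sum())
R=Q-(P@M[:,:2].T+M[:,2]); r=R[~car][inl.ravel()==1]; print('static rms',r.std(0))
for p,e in zip(P[car],R[car]): print(p,e.round(2))
print('car median',np.median(R[car],0))
E
python3 flow.py w1.npz w3.npz
```

```text
[[ 1.00007288e+00  2.77677014e-04  1.77843163e-01]
 [-1.10001768e-03  1.00066114e+00  1.47979710e-01]] 54 61
static rms [0.12027718 0.09125229]
[421. 237.] [0.13 0.05]
[385. 240.] [ 0.04 -0.01]
[396. 233.] [ 0.25 -0.2 ]
[409. 233.] [ 0.07 -0.18]
[382. 234.] [ 0.03 -0.07]
[394. 220.] [0.14 0.01]
[413. 220.] [ 0.09 -0.  ]
[410. 167.] [ 0.06 -0.02]
[392. 243.] [ 0.29 -0.1 ]
[415. 233.] [ 0.2  -0.05]
[403. 167.] [ 0.04 -0.22]
[382. 141.] [-0.19 -0.54]
[416. 224.] [0.12 0.06]
[412. 176.] [ 0.29 -0.22]
[402. 185.] [ 0.18 -0.21]
[415. 194.] [0.22 0.16]
[399. 188.] [ 0.22 -0.24]
[401. 176.] [ 0.1  -0.12]
[385. 221.] [ 0.17 -0.07]
[414. 201.] [ 0.31 -0.06]
[413. 171.] [0.14 0.04]
[381. 225.] [0.23 0.04]
[388. 244.] [ 0.16 -0.  ]
[411. 181.] [ 0.29 -0.11]
[415. 189.] [ 0.19 -0.09]
[415. 229.] [0.23 0.05]
[394. 201.] [ 0.15 -0.12]
[399. 171.] [-0.   -0.32]
[416. 244.] [ 0.21 -0.03]
[396. 165.] [-0.36 -0.72]
[393. 190.] [-0.05 -0.2 ]
[415. 165.] [ 0.19 -0.02]
[414. 215.] [ 0.18 -0.11]
[394. 159.] [-0.06  0.42]
[412. 241.] [ 0.05 -0.13]
[409. 186.] [ 0.03 -0.09]
[390. 235.] [ 0.15 -0.06]
[400. 162.] [-0.16 -0.42]
[399. 155.] [0.09 0.18]
[415. 150.] [-0.04 -0.04]
[403. 149.] [ 0.2  -0.09]
[392. 197.] [-0.05 -0.12]
car median [ 0.13795621 -0.07973926]
```

Relative to the fixture the carriage moved about 0.14 px (≈0.2 mm), which is within measurement noise, and the bar is seated. Now I'll lift the leaf.

```bash
cat > up.py <<'E'
from h import *
f=lambda: RG.inv().apply(env.get_state()['force']).round(1)
ph,t=np.radians(-30),1.05
best=None
for h in (0,1):
    p,q=lifttcp(0,ph,t,0,h,.015); s=kin.inverse_kinematics(p,q)
    if s is not None:
        dj=abs(s-np.array(env.get_state()['qpos'])).max()
        if best is None or dj<best[0]: best=(dj,h)
print(best); h=best[1]
_,z,n=lean(ph,t,0,h); G=lambda v: RG.apply(v)
p,q=lifttcp(0,ph,t,0,h,.015); back=p-G(z)*.07
for zz in (.32,.25,.2):
    hi=np.r_[back[:2],zz]
    if kin.inverse_kinematics(hi,q) is not None: break
print(hi,back)
env.reach(hi,q); env.movel(back,.25,stop_force=15); r=env.movel(p,.15,stop_force=8); print('under',r,f())
assert not r
for a in (0,.15,.3,.45,.6,.75,.85):
    r=env.movel(lifttcp(a,ph,t,0,h)[0],.1,stop_force=30); print(a,r,f()); assert not r
pe=lifttcp(.85,ph,t,0,h,.012)[0]; env.movel(pe,.15); env.movel(pe-G(z)*.07,.25)
print(env.get_state()['time'])
p,d,c=cam('side'); cv2.imwrite('pics/s1.png',cv2.resize(p[130:290,240:400],None,fx=3.7,fy=3.7)); print(h)
E
python3 up.py
```

```text
(np.float64(1.4483468772992845), 1)
[0.37928318 0.19804174 0.32      ] [0.37928318 0.19804174 0.11035716]
under False [ 0.6  0.  -0.9]
0 False [ 0.1 -0.1 -0.9]
0.15 False [-1.2  0.8 -0.3]
0.3 False [-0.8  1.2 -0.8]
0.45 False [ 0.   0.4 -0. ]
0.6 False [-0.  -0.5 -1. ]
0.75 False [-0.4 -0.1 -0.3]
0.85 False [ 0.3 -0.7  0.2]
29.85
1
```

View pics/s1.png

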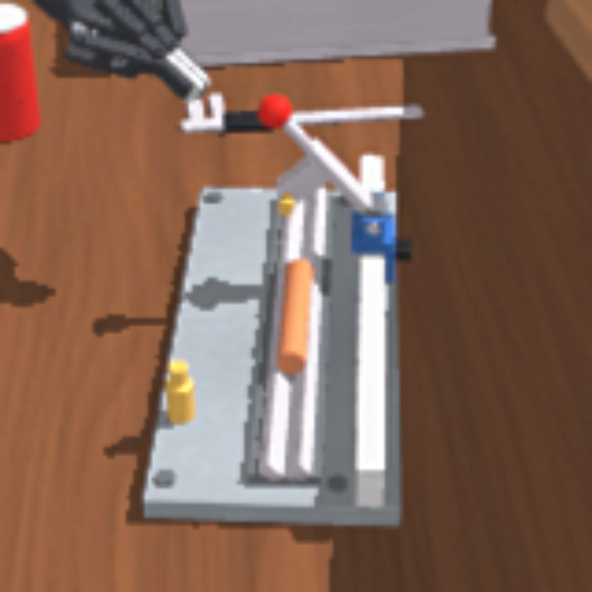

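The side view shows the leaf lifted to about 50° (knob at (275,110) in the crop), with the bar undisturbed. Next I'll push the leaf upright.

```bash
cat > up2.py <<'E'
from h import *
f=lambda: RG.inv().apply(env.get_state()['force']).round(1)
ph,t=0.,.45; q0=np.array(env.get_state()['qpos'])
C=[]
for h in (0,1):
    p,q=lifttcp(.85,ph,t,0,h,.03); s=kin.inverse_kinematics(p,q)
    if s is not None: C.append((abs(s-q0).max(),h))
h=min(C)[1]; print(C)
p,q=lifttcp(.85,ph,t,0,h,.03); _,z,n=lean(ph,t,0,h); b=p-RG.apply(z)*.08
env.reach(b,q); env.movel(p,.2,stop_force=8)
for a in (.85,1.0,1.15,1.3,1.45,1.6):
    r=env.movel(lifttcp(a,ph,t,0,h)[0],.12,stop_force=30); print(a,r,f()); assert not r
env.movel(lifttcp(1.6,ph,t,0,h,.03)[0],.2)
env.reach(g2w([-.06,-.03,.42]),gq(YAW)); env.dwell(.2)
p,d,c=cam('wrist'); np.savez('w4.npz',p=p,d=d,**{k:np.array(v) for k,v in c.items()})
p2,_,_=cam('side'); print(env.get_state()['time'])
cv2.imwrite('pics/f.png',np.hstack([cv2.resize(p[110:300,210:470],(480,351)),cv2.resize(p2[130:270,260:380],(301,351))]))
E
python3 up2.py; python3 meas.py w4.npz; python3 flow.py w1.npz w4.npz|grep -E 'static|\[(38|39|41|42)[0-9]\. 2[23]'
```

```text
[(np.float64(2.082421153943304), 0), (np.float64(1.0349159227180837), 1)]
0.85 False [ 0.5  0.4 -0.3]
1.0 False [-0.7  0.4 -0.9]
1.15 False [ 0.1 -1.  -0.6]
1.3 False [ 0.1 -0.5 -0.5]
1.45 False [-0.1  0.3  0.1]
1.6 False [ 0.5 -0.3  0.2]
40.9167
knob [412 275  24  23 298] y 93.2..129.9 x 125.8..166.0 z 0.2104
bar [301 184  80  13 536] y -76.3..41.7 x -8.2..10.6 z 0.053
brass [303 190  11   1  11] y -73.4..-58.5 x 1.2..1.2 z 0.0542
brass [332 191  12   1  12] y -30.2..-13.8 x 2.8..2.8 z 0.0531
brass [359 192  11   1  11] y 10.1..25.0 x 4.3..4.3 z 0.0521
brass [392 225  16  10 107] y 63.0..87.0 x 58.1..73.5 z 0.1461
blue [384 220  30  24 200] y 47.7..89.2 x 40.6..78.3 z 0.0878
static rms [0.10383573 0.08712998]
[382. 234.] [-0.08 -0.17]
[385. 221.] [ 0.12 -0.  ]
[381. 225.] [ 0.16 -0.07]
```

View pics/f.png

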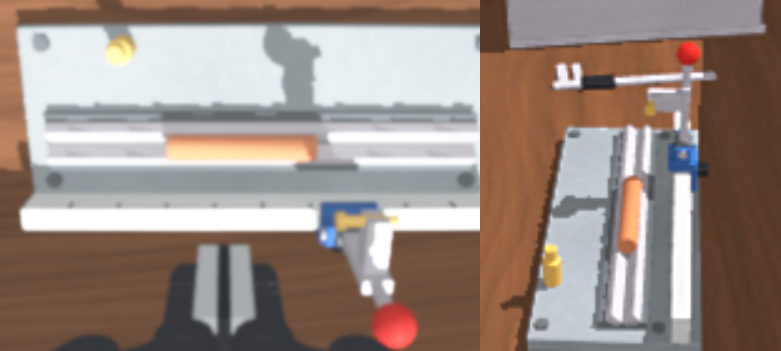

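The final views show the leaf upright, with the knob at (394,325). The bar is still where it was gauged, its end at (315,150), and the carriage is in place.

```bash
python3 -c "
from cell import job; print(job.job_done())"
```

```text
the job is handed in; nothing more can be done
None
```

The job is handed in at about 41 s: the stop was flipped down, the bar was pressed against the gauge screw, and the stop was flipped back upright; the carriage shows at most about 0.2 mm of shift, which is within measurement noise, but the tool crept about 0.3 mm on each of two repeat presses, so a slight carriage slip can't be ruled out.

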